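# Hang a ring bracket on the slotted stand and put the stone up on it

### The job

Hook the loose ring bracket's two claws into the top pair of slots of the slotted stand, feeling for them without forcing, and press it down until it is fully home and the stand's spring catch has snapped out over its lip. Then lift the stone sphere off its pipe ring and set it gently in the bracket's ring. Leave everything else where it is.

Things in the scene. Friction and masses are not known exactly. Their poses are not given: they have to be found in the camera images.
- bracket: Steel ring bracket, 163x76x52 mm, 0.25-0.42 kg, loose, lying upright as used. Origin: heel, bottom middle of its 5 mm end plate's back; +x where the claws point, z up. At y = +-30 two claws, 5 wide, leave the back at z 40-47, reach x = 11, turn down to z = 24 (teeth x 6-11, rounded). Plate y +-38, z 0-52, a window (y +-17, z 5-18) over its bottom lip. A rib leads to the ring at x = -125.
- bracket_grip (a point): Grip point on the bracket's upright rib, 48 mm in front of the plate's back, 24 mm above its underside. The rib is 12 mm thick (along the bracket's y), 34 mm high and runs from x = -5 to x = -72 mm of the bracket; 10 mm high from there to the ring. Grasp from above, fingers closing along the bracket's y.
- bracket_ring (a point): Centre of the bracket's ring at its top rim: inner radius 22 mm, outer 27 mm, 10 mm high, 125 mm in front of the plate's back. The stone resting in it has its centre 25 mm above this point.
- stand: Grey slotted stand, base 112x124 mm, bolted down, 165 high. Origin on the bench at the middle of the base, under the uprights' front; +x into them, z up. Two uprights, 60 mm apart, 26 wide, 4 mm sheet, hollow behind, a tie sheet between their tops; slots 8 wide, top pair z 130-157, lower 78-105. As a pair they are clamped to the base up to 10 mm off its middle, to +y or -y: see or feel.
- seat (a point): On the stand's middle plane, at the uprights' front, 90 mm above the bench, axes as the stand's. Fully home in the top slots the bracket's origin lies here with like axes, save for the uprights' sideways offset (+-10 mm). Claws enter 16 to 20 mm above home and within 1.5 mm sideways, else they stop on the sheet, the plate 11 mm short; once in, the plate meets the uprights and drops 18 mm to home.
- catch (a joint): Spring catch between the uprights, in m: 0 = sprung out (4 mm proud of the uprights), up to 0.007 pushed back. Steel, 26 mm wide, flat underside 6 mm above the seat, sloping top. Going down, the bracket's lip meets it 17 mm above home and pushes it back (5 to 20 N downward); in the last 2 mm it snaps out through the window above the lip. Then the bracket cannot be lifted more than about 1 mm.
- stone_center (a point): Centre of the dark polished stone sphere, diameter 66 mm, 0.43 kg, resting at the start on a pipe ring (the other sphere, on the mat near the bench's front edge, is fixed and not meant). Centre then about 52 mm above the bench. Grasp across its middle from above.
- stone: The same stone sphere as a body; its origin is on its surface, so use the centre point.
- pipe_ring: Steel ring cut from pipe, 48 mm across, 23 mm high, fixed to the bench, under the stone at the start. Origin: centre of its underside.
- rough_stone: Pale rough stone, about 50 mm, loose at the right; a bystander.

How it is judged:
By the outcome, as a careful person would: the job done as asked, in the order asked, and still so for the second after the job is handed in, with the robot touching nothing.
It also fails if it takes over 67 s, if anything falls off the work surface, if the arm or the gripper's body presses on something with over 40 N, if the wrist force passes 120 N, or if a joint passes its speed limit or range.

### The arm

A 6-joint arm with a two-finger parallel gripper is mounted at the origin on a cart in front of the work surface, level with it; the furniture and walls round the work are solid. World frame = base frame: x ahead of the robot, y to its left, z up, the work surface at z = 0. Lengths are in m, angles in rad, forces in N, time in s.
With the tool pointing down it reaches from about 0.4 to 0.825 m from the base axis. Payload 7 kg.
Tool frame: the origin (TCP) lies midway between the tips of the shut fingers; the grasp point (between the pads) lies bot.grip_depth behind it (bot.grip_depth is the distance from the TCP to the grasp point, in m); z points along the fingers, y is the line along which they close (so a half turn about z gives the same grasp; the last joint's range is limited). The gripper opens to 88 mm and grips with 3 to 60 N. Pads are 19 mm wide; open, the fingers measure 130 mm over their backs; the gripper's body (78 mm by 193 mm) begins 47 mm behind the grasp point.
Start: joints at [-0.945, 0.359, 0.012, 0, -1.224, -0.288], TCP at [0.224, -0.637, 0.227] pointing down, gripper open.
Joint ranges: [-3.07, 3.07], [-1.43, 2.12], [-1.02, 1.25], [-3.03, 1.67], [-3.05, -0], [-3.03, 3.03]. Speed limits (rad/s): [2.39, 2.39, 3.01, 3.14, 3.14, 3.14].

### API

Orientations are given as [roll, pitch, yaw] about the fixed x, y, z axes, in that order (R = Rz(yaw) Ry(pitch) Rx(roll)).
In Python, from rig import bot, optics gives the robot as it stands. The module is installed in compiled form; this text tells all that it offers.
- The arm moves only by the tool step_arm, never from a script. Its argument "plan" is a list of rows, each an object with "translation": the shift along the tool's x, y, z in parts of the range, where 1.0 means 0.75 m, a list of three; "roll": the turn about the tool's z in parts of the range, where 1.0 means 4 rad; "grip": the finger opening in m, from 0 to 0.0876. A call has 1 to 10 rows; each row is the pose to reach, as a shift and turn from the pose commanded when the call began, along the tool's axes at that moment; what a row does not reach only later rows make up. A row lasts 1/10 s, in which the tool goes at most 50 mm and 8.59 degrees, less where a joint would pass 70% of its speed; a pose out of reach is approached as far as the arm can. A shift or turn number past 1, either way, is cut back to 1. A call with a gripper value outside its range is refused whole. The fingers move at their own pace and stop on an object; the grip force is fixed at half the most. Time passes only in rows, so rows that repeat a pose let the fingers close. It gives the time, the measured TCP pose, the force, the opening and the grip force at its end, in the units of the state.
- bot.observe(): the state, without advancing time (a new reading comes with each control period).
- optics.snapshot(name): name is "scene" or "top" or "wrist"; returns a dict with "frame" (480x640x3 uint8, blue, green, red), "range_z" (480x640 float32, m along the optical axis (not along the pixel's ray), 0 where there is no reading), "intrinsics" (3x3 intrinsics, pixels), "xyz" and "attitude" of the camera in the world; the wrist camera has in their place "tool_from_camera" (4x4, takes a point from camera to tool coordinates, whose origin is the TCP and whose axes are the flange's). Camera axes: x right, y up, looking along -z (the intrinsics and any distortion apply to the point x, -y, -z); pixel columns grow to the right and rows downward; lengths in m; the calibration is good to about 2 mm. A picture is of the moment at which its call begins: read the wrist's pose just before it.
- bot.hand_in(): hands the job in; it is judged then, once.
The state is a dict: "time": time; "q": joint angles; "joint_velocities": joint speeds; "tau": joint torques, N m; "eef_pos": TCP position; "tcp_rot": TCP orientation; "force": force on the tool from outside, world axes, zero at the start; "moment": the same for the moment, N m; "gripper_width": finger opening in m; "finger_force": force on a finger pad.
Only numpy, scipy, OpenCV 4.12 (cv2) and the standard library are available. Lean on these libraries where they do the work, as an engineer would, in place of code of your own. Each camera call takes 0.05 s, during which the arm holds its last target. There are 200 camera calls.

## Working session

There is one attempt and no reset: what is moved stays moved. The work goes in short steps, Python scripts to look and compute and a tool call to move; the robot and the scene stay as the last step left them, time stands still between calls to the robot, and variables do not carry over. Pictures are saved under pics/ and viewed, at most 10 in all, crops included, and the job is handed in when it is done.

Besides the shell and the picture viewer there is one more tool, called after "Request:" by a JSON object that holds its "api" and its "payload". step_arm: Moves the arm, as the interface text tells. Its arguments: {"type":"object","properties":{"plan":{"type":"array"}},"required":["plan"]}

```bash
mkdir -p pics; cat > h.py <<'E'
import numpy as np, cv2
from scipy.spatial.transform import Rotation as Ro
from rig import bot, optics
def cam(name):
    s=bot.observe(); d=optics.snapshot(name); K=np.array(d["intrinsics"])
    if name=="wrist":
        T=np.eye(4);T[:3,:3]=rot(s["tcp_rot"]);T[:3,3]=s["eef_pos"];T=T@np.array(d["tool_from_camera"])
        d["R"],d["t"]=T[:3,:3],T[:3,3]
    else:
        d["R"],d["t"]=rot(d["attitude"]),np.array(d["xyz"])
    d["K"]=K; return d
def rot(a):
    a=np.array(a,float)
    return a if a.shape==(3,3) else Ro.from_euler("xyz",a).as_matrix()
def cloud(d):
    z=d["range_z"]; v,u=np.mgrid[:480,:640]; K=d["K"]
    p=np.stack([(u-K[0,2])/K[0,0]*z,-(v-K[1,2])/K[1,1]*z,-z],-1)
    P=p@d["R"].T+d["t"]; P[z==0]=np.nan; return P
def ray(d,u,v,z):
    K=d["K"]; r=d["R"]@np.array([(u-K[0,2])/K[0,0],-(v-K[1,2])/K[1,1],-1]); return d["t"]+r*(z-d["t"][2])/r[2]
E
python3 - <<'E'
from h import *
s=bot.observe(); print({k:np.round(v,3) for k,v in s.items()}, bot.grip_depth)
for n in("scene","top"):
    d=cam(n); print(n,{k:(np.round(v,3).tolist() if not hasattr(v,'shape') or np.size(v)<20 else v.shape) for k,v in d.items()})
    cv2.imwrite(f"pics/{n}0.png",d["frame"]); np.save(f"{n}0.npy",cloud(d))
E
```

```text
{'time': np.float64(0.0), 'q': array([-0.945,  0.359,  0.011, -0.   , -1.224, -0.288]), 'joint_velocities': array([ 0.002, -0.001, -0.002, -0.   , -0.   ,  0.001]), 'tau': array([ 3.0000e-03, -5.8273e+01,  2.9305e+01,  6.9970e+00,  7.0000e-03,
       -0.0000e+00]), 'eef_pos': array([ 0.224, -0.636,  0.226]), 'tcp_rot': array([ 3.14 , -0.   , -2.804]), 'force': array([ 0.374,  0.607, -0.305]), 'moment': array([ 0.03 , -0.045,  0.025]), 'finger_force': np.float64(0.0), 'gripper_width': np.float64(0.088)} 0.0188
scene {'frame': (480, 640, 3), 'range_z': (480, 640), 'intrinsics': [[616.623, 0.0, 317.323], [0.0, 616.623, 244.919], [0.0, 0.0, 1.0]], 'xyz': [-0.119, 0.97, 0.735], 'attitude': [1.075, 0.019, -2.591], 'R': [[-0.852, 0.235, -0.468], [-0.523, -0.414, 0.745], [-0.019, 0.88, 0.475]], 't': [-0.119, 0.97, 0.735], 'K': [[616.623, 0.0, 317.323], [0.0, 616.623, 244.919], [0.0, 0.0, 1.0]]}
top {'frame': (480, 640, 3), 'range_z': (480, 640), 'intrinsics': [[564.149, 0.0, 322.345], [0.0, 564.149, 239.139], [0.0, 0.0, 1.0]], 'xyz': [0.241, -0.037, 1.277], 'attitude': [0.247, 0.003, -1.571], 'R': [[-0.0, 0.97, -0.245], [-1.0, -0.001, -0.003], [-0.003, 0.245, 0.97]], 't': [0.241, -0.037, 1.277], 'K': [[564.149, 0.0, 322.345], [0.0, 564.149, 239.139], [0.0, 0.0, 1.0]]}
```

View pics/scene0.png

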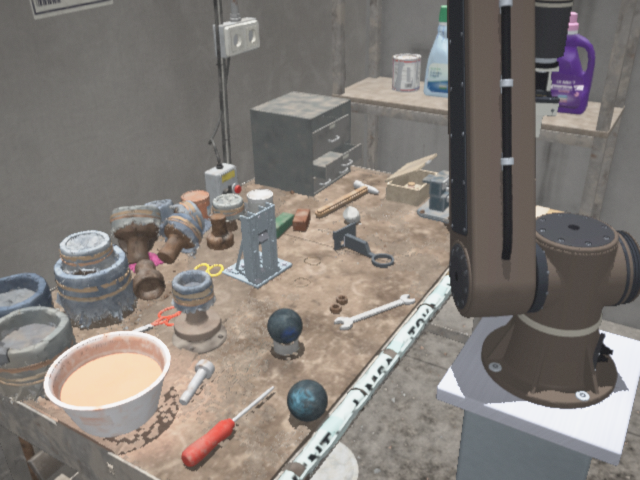

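View pics/top0.png

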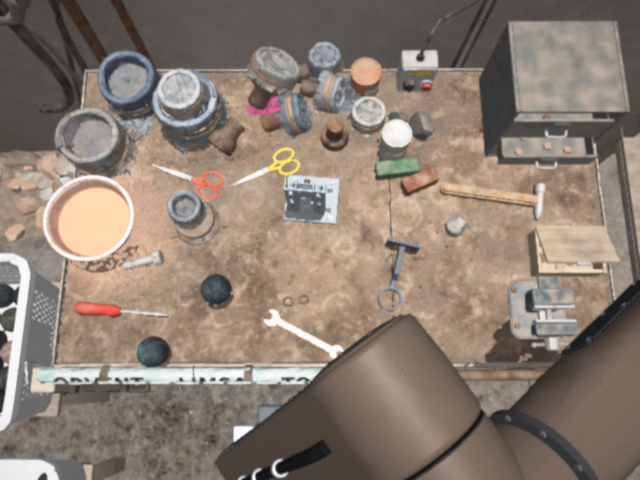

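Scene: stand at (258,245), bracket at (360,245), stone at (285,325) on its pipe ring, fixed sphere at (307,400). Top: bracket plate (403,245), ring (390,295), stand (310,200), stone (216,290).

```bash
python3 - <<'E'
from h import *
P=np.load("top0.npy")
def reg(n,u0,u1,v0,v1,zl,zh):
    Q=P[v0:v1,u0:u1].reshape(-1,3); Q=Q[(Q[:,2]>zl)&(Q[:,2]<zh)]
    r=cv2.minAreaRect((Q[:,:2]*1000).astype(np.float32)) if len(Q) else None
    print(n,len(Q),Q.mean(0).round(4),r,np.percentile(Q[:,2],[5,50,95]).round(3)); return Q
reg("bench",340,370,220,260,-.05,.05)
reg("plate",380,425,230,258,.043,.07)
reg("rib",380,425,235,285,.02,.045)
reg("ring",370,408,278,315,.004,.03)
reg("stand top",275,345,170,230,.150,.18)
reg("stand base",275,345,170,230,.003,.03)
for n in("top0","scene0"):
    P=np.load(n+".npy"); b=(195,240,270,312) if n=="top0" else (264,305,305,347)
    Q=P[b[2]:b[3],b[0]:b[1]].reshape(-1,3); Q=Q[Q[:,2]>.055]
    A=np.c_[2*Q,np.ones(len(Q))]; c=np.linalg.lstsq(A,(Q**2).sum(1),rcond=None)[0]
    print("stone",n,c[:3].round(4),np.sqrt(c[3]+c[:3]@c[:3]))
P=np.load("scene0.npy")
reg("sc plate",325,400,220,270,.043,.07);reg("sc ring",365,400,248,272,.004,.03);reg("sc stand top",230,290,195,290,.15,.18);reg("sc stand base",220,295,195,290,.003,.02)
E
```

```text
bench 1194 [ 5.626e-01 -1.087e-01 -1.000e-04] ((562.6053466796875, -109.09949493408203), (68.780517578125, 96.86174774169922), 89.45203399658203) [-0.005 -0.     0.004]
plate 119 [ 0.5414 -0.2166  0.0496] ((545.2907104492188, -216.45452880859375), (75.3572998046875, 15.470989227294922), 76.15852355957031) [0.044 0.05  0.054]
rib 276 [ 0.5153 -0.2092  0.0325] ((517.7982177734375, -219.39395141601562), (90.60317993164062, 68.68746948242188), 11.734253883361816) [0.022 0.033 0.042]
ring 297 [ 0.4277 -0.1896  0.0084] ((428.7007141113281, -183.91748046875), (82.31306457519531, 82.40726470947266), 0.6767465472221375) [0.004 0.008 0.014]
stand top 230 [0.6309 0.0048 0.1617] ((636.8782958984375, 3.224140167236328), (85.8716812133789, 29.017684936523438), 86.45376586914062) [0.153 0.163 0.167]
stand base 1903 [ 0.6606 -0.0071  0.0081] ((659.869140625, -2.6784439086914062), (165.58248901367188, 147.91580200195312), 89.86421203613281) [0.003 0.007 0.015]
stone top0 [0.4373 0.1997 0.0531] 0.031913302492798924
stone scene0 [0.4399 0.2015 0.0536] 0.03171632461269862
sc plate 99 [ 0.5436 -0.2119  0.0492] ((546.828857421875, -215.50192260742188), (76.16366577148438, 17.719520568847656), 75.65413665771484) [0.044 0.049 0.054]
sc ring 267 [ 0.4305 -0.19    0.0087] ((430.5262756347656, -192.24514770507812), (81.97647094726562, 111.0967788696289), 24.966049194335938) [0.004 0.008 0.015]
sc stand top 339 [0.6353 0.0095 0.1598] ((638.9142456054688, 5.366851806640625), (92.9809799194336, 33.047943115234375), 83.21908569335938) [0.151 0.16  0.167]
sc stand base 2026 [ 0.7016 -0.0387  0.008 ] ((759.8766479492188, -145.50863647460938), (183.60568237304688, 526.465576171875), 33.392086029052734) [0.003 0.007 0.017]
```

Units first: shifts go in shares of 0.75 m and turns go in shares of 4 rad. So -0.4 m / 0.75 = -0.5333, 0.315 m / 0.75 = 0.42, 0.57 rad / 4 = 0.1425.

Request:
{"api": "step_arm", "payload": {"plan": [{"translation": [-0.5333,0.42,0],"roll": 0.1425,"grip": 0.0876},{"translation": [-0.5333,0.42,0],"roll": 0.1425,"grip": 0.0876},{"translation": [-0.5333,0.42,0],"roll": 0.1425,"grip": 0.0876},{"translation": [-0.5333,0.42,0],"roll": 0.1425,"grip": 0.0876},{"translation": [-0.5333,0.42,0],"roll": 0.1425,"grip": 0.0876},{"translation": [-0.5333,0.42,0],"roll": 0.1425,"grip": 0.0876},{"translation": [-0.5333,0.42,0],"roll": 0.1425,"grip": 0.0876},{"translation": [-0.5333,0.42,0],"roll": 0.1425,"grip": 0.0876},{"translation": [-0.5333,0.42,0],"roll": 0.1425,"grip": 0.0876},{"translation": [-0.5333,0.42,0],"roll": 0.1425,"grip": 0.0876}]}}

```text
time: 1.1
eef_pos: [0.4878, -0.2199, 0.2266]
tcp_rot: [3.141, 0.0, 2.909]
force: [1.1, -0.5, 0.1]
gripper_width: 0.0877
finger_force: 0.0
```

Request:
{"api": "step_arm", "payload": {"plan": [{"translation": [0,0,0],"roll": 0,"grip": 0.0876},{"translation": [0,0,0],"roll": 0,"grip": 0.0876}]}}

```text
time: 1.3
eef_pos: [0.4876, -0.2206, 0.2262]
tcp_rot: [-3.142, -0.001, 2.912]
force: [0.2, -0.3, -0.3]
gripper_width: 0.0877
finger_force: 0.0
```

```bash
python3 - <<'E'
from h import *
s=bot.observe(); print(s["eef_pos"],s["tcp_rot"],s["q"])
d=cam("wrist"); print(np.round(d["tool_from_camera"],3),d["K"][0,0])
cv2.imwrite("pics/w1.png",d["frame"]); P=cloud(d); np.savez("w1.npz",P=P,R=d["R"],t=d["t"],K=d["K"])
E
```

```text
[ 0.48762871 -0.22064274  0.22619837] [-3.14156644e+00 -8.36232911e-04  2.91222223e+00] [-5.84985584e-02  1.29417051e-01 -2.95477676e-01 -1.27674646e-04
 -1.14673011e+00 -1.74161560e+00]
[[-0.001  0.952  0.305  0.083]
 [ 1.     0.001 -0.001 -0.   ]
 [-0.001  0.305 -0.952 -0.158]
 [ 0.     0.     0.     1.   ]] 364.274580640554
```

View pics/w1.png

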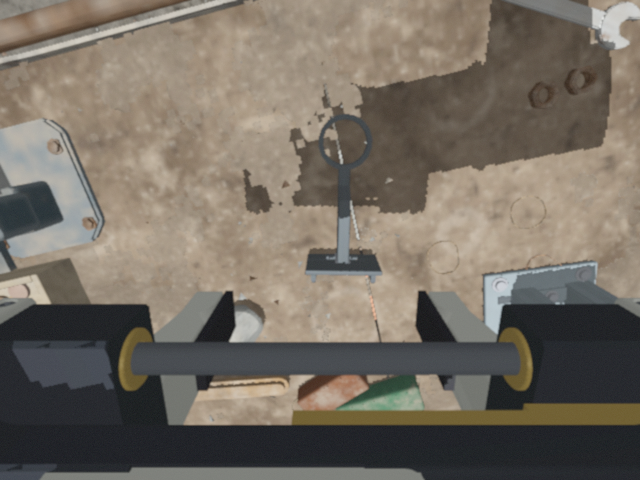

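Wrist view: bracket ring at (345,141), plate at (343,264) spanning u 306–381; stand base at lower right (540,290).

```bash
python3 - <<'E'
from h import *
f=np.load("w1.npz"); d=dict(R=f["R"],t=f["t"],K=f["K"]); P=f["P"]; im=cv2.imread("pics/w1.png")
hsv=cv2.cvtColor(im,cv2.COLOR_BGR2HSV)
print("bench z",np.nanmedian(P[220:250,250:300,2]))
g=im.astype(int); blue=(g[...,0]>=g[...,2]-2)  # steel is bluish vs brown bench
def pts(box,m,z):
    u0,u1,v0,v1=box; M=np.zeros(m.shape,np.uint8); M[v0:v1,u0:u1]=m[v0:v1,u0:u1]
    n,l,s,_=cv2.connectedComponentsWithStats(M); k=1+np.argmax(s[1:,4]); v,u=np.nonzero(l==k)
    return np.array([ray(d,a,b,z)[:2] for a,b in zip(u,v)]),u,v
Q,u,v=pts((290,400,100,290),blue,.052); print("bracket mask",len(u),u.min(),u.max(),v.min(),v.max())
for r in range(244,290,3): 
    uu=u[v==r]; print(r,uu.min() if len(uu) else 0,uu.max() if len(uu) else 0, im[r,325], np.round(P[r,325],3))
R=[ray(d,a,b,.010)[:2] for a,b in zip(u,v) if b<165]; (c,rad)=cv2.minEnclosingCircle((np.array(R)*1000).astype(np.float32)); print("ring",c,rad)
# rib centre line at z .034 (v 215..245) and low rib
for r in (180,190,215,225,235): 
    uu=u[v==r]; print(r,uu.min(),uu.max())
E
```

```text
bench z 0.0016115050734439862
bracket mask 3204 306 381 114 282
244 338 348 [140 159 176] [ 0.526 -0.229  0.001]
247 337 348 [136 157 172] [ 0.53  -0.23   0.001]
250 337 348 [72 84 93] [ 0.533 -0.231  0.001]
253 335 361 [71 80 88] [ 0.537 -0.232 -0.   ]
256 309 374 [69 68 63] [ 0.537 -0.232  0.009]
259 308 375 [72 68 63] [ 0.537 -0.232  0.019]
262 308 376 [61 60 56] [ 0.537 -0.232  0.028]
265 307 377 [63 62 57] [ 0.537 -0.232  0.037]
268 307 379 [63 59 55] [ 0.537 -0.232  0.045]
271 306 380 [141 136 127] [ 0.538 -0.232  0.052]
274 307 380 [143 145 145] [ 0.541 -0.233  0.051]
277 311 374 [134 151 166] [ 0.564 -0.238  0.003]
280 312 374 [131 148 162] [ 0.569 -0.239 -0.   ]
283 0 0 [121 140 158] [ 0.573 -0.24  -0.001]
286 0 0 [127 147 165] [ 0.576 -0.241  0.   ]
289 0 0 [131 150 167] [ 0.58  -0.242 -0.001]
ring (424.8016052246094, -185.37710571289062) 26.459020614624023
180 339 349
190 338 349
215 339 349
225 338 349
235 338 348
```

```bash
python3 - <<'E'
from h import *
f=np.load("w1.npz"); d=dict(R=f["R"],t=f["t"],K=f["K"]); P=f["P"]
a=ray(d,343.4,275.5,.052); L=ray(d,306,275.5,.052);Rr=ray(d,381,275,.052); c=np.array([.4248,-.1854])
print(a,L,Rr,"yaw plate",np.arctan2(*(L-Rr)[[0,1]]*[-1,1]) , np.hypot(*(L-Rr)[:2]))
v=a[:2]-c; print("yaw",np.arctan2(v[1],v[0]),np.hypot(*v))
# plate front face line fit from cloud
Q=P[256:270,310:335].reshape(-1,3);Q2=P[256:270,353:374].reshape(-1,3);Q=np.r_[Q,Q2];Q=Q[(Q[:,2]>.008)&(Q[:,2]<.048)]
p=np.polyfit(Q[:,1],Q[:,0],1);print("front face dx/dy",p, "yaw",-np.arctan(p[0]),np.std(Q[:,0]-np.polyval(p,Q[:,1])))
th=np.arctan2(v[1],v[0]); e=np.array([np.cos(th),np.sin(th)])
g=a[:2]-.048*e; print("grip",g, "yaw tool",th+np.pi)
s=bot.observe(); Rt=rot(s["tcp_rot"]); print("shift tool",Rt.T@(np.r_[g,.0055]-s["eef_pos"]))
# stand from top+wrist
E
```

```text
[ 0.54638914 -0.21554533  0.052     ] [ 0.53796926 -0.25142833  0.052     ] [ 0.55433292 -0.17936375  0.052     ] yaw plate 2.9183094973075523 0.0738990725666118
yaw -0.24302745276652343 0.12527034478867452
front face dx/dy [0.24857162 0.59480523] yaw -0.2436338582389011 0.00028512761294576737
grip [ 0.49979967 -0.20399451] yaw tool 2.8985652008232696
shift tool [-0.00855585  0.02003225  0.22070946]
```

Converted, 0.202 m / 0.75 = 0.2693, 0.106 m / 0.75 = 0.1413.

Request:
{"api": "step_arm", "payload": {"plan": [{"translation": [0.1413,0.2693,0],"roll": 0,"grip": 0.0876},{"translation": [0.1413,0.2693,0],"roll": 0,"grip": 0.0876},{"translation": [0.1413,0.2693,0],"roll": 0,"grip": 0.0876},{"translation": [0.1413,0.2693,0],"roll": 0,"grip": 0.0876},{"translation": [0.1413,0.2693,0],"roll": 0,"grip": 0.0876},{"translation": [0.1413,0.2693,0],"roll": 0,"grip": 0.0876},{"translation": [0.1413,0.2693,0],"roll": 0,"grip": 0.0876},{"translation": [0.1413,0.2693,0],"roll": 0,"grip": 0.0876}]}}

```text
time: 2.15
eef_pos: [0.4306, -0.0021, 0.2265]
tcp_rot: [-3.141, -0.0, 2.908]
force: [0.3, 0.6, -0.6]
gripper_width: 0.0878
finger_force: 0.0
```

```bash
python3 - <<'E'
from h import *
s=bot.observe(); print(s["eef_pos"],s["tcp_rot"],s["time"])
d=cam("wrist")
cv2.imwrite("pics/w2.png",d["frame"]); P=cloud(d); np.savez("w2.npz",P=P,R=d["R"],t=d["t"],K=d["K"])
E
```

```text
[ 0.43061501 -0.00208946  0.22652228] [-3.14138748e+00 -1.16949150e-04  2.90771668e+00] 2.15
```

View pics/w2.png

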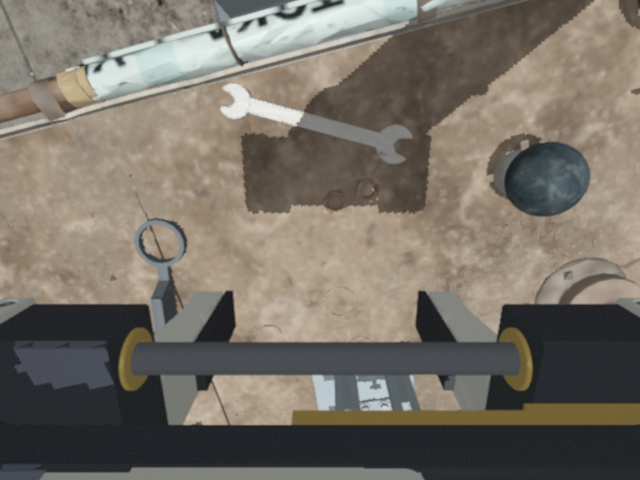

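Wrist camera is on the robot side; stand only peeks out at (370,390). Stone at (546,178). Move ahead to see the stand.

Converted, -0.164 m / 0.75 = -0.2187, 0.044 m / 0.75 = 0.0587, -0.23 rad / 4 = -0.0575.

Request:
{"api": "step_arm", "payload": {"plan": [{"translation": [-0.2187,0.0587,0],"roll": -0.0575,"grip": 0.0876},{"translation": [-0.2187,0.0587,0],"roll": -0.0575,"grip": 0.0876},{"translation": [-0.2187,0.0587,0],"roll": -0.0575,"grip": 0.0876},{"translation": [-0.2187,0.0587,0],"roll": -0.0575,"grip": 0.0876},{"translation": [-0.2187,0.0587,0],"roll": -0.0575,"grip": 0.0876},{"translation": [-0.2187,0.0587,0],"roll": -0.0575,"grip": 0.0876},{"translation": [-0.2187,0.0587,0],"roll": -0.0575,"grip": 0.0876}]}}

```text
time: 2.9
eef_pos: [0.5996, 0.0032, 0.2264]
tcp_rot: [-3.142, -0.001, 3.138]
force: [-0.4, 0.7, 0.2]
gripper_width: 0.0875
finger_force: 0.0
```

```bash
python3 - <<'E'
from h import *
s=bot.observe(); print(s["eef_pos"],s["tcp_rot"],s["time"])
d=cam("wrist")
cv2.imwrite("pics/w3.png",d["frame"]); P=cloud(d); np.savez("w3.npz",P=P,R=d["R"],t=d["t"],K=d["K"])
E
```

```text
[0.59958697 0.00324309 0.22644547] [-3.14150874e+00 -5.71013861e-04  3.13819777e+00] 2.9
```

View pics/w3.png

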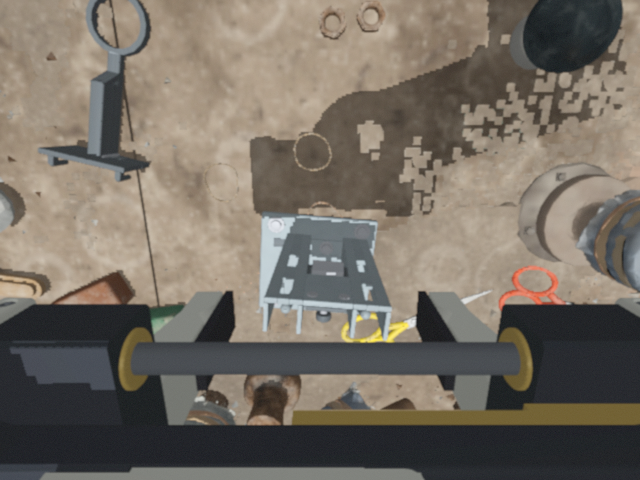

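Stand seen frontally: base front corners (262,214),(377,222); uprights' top corners ~(262,303),(390,307); top slots near (280,288) and (371,286).

```bash
python3 - <<'E'
from h import *
f=np.load("w3.npz"); P=f["P"]; d=dict(R=f["R"],t=f["t"],K=f["K"])
Q=P[225:312,255:400].reshape(-1,3); F=Q[(Q[:,2]>.03)&(Q[:,2]<.163)]
x0=np.median(F[:,0]); 
for _ in range(6):
    if _==0: m=abs(F[:,0]-x0)<.012
    A=np.c_[F[m][:,1:],np.ones(m.sum())]; p=np.linalg.lstsq(A,F[m][:,0],rcond=None)[0]
    r=F[:,0]-np.c_[F[:,1:],np.ones(len(F))]@p; m=abs(r)<max(.002,.01/(2**_))
print("plane x=%.4f*y+%.4f*z+%.4f"%tuple(p),m.sum(),r[m].std(),"yaw",-np.arctan(p[0]))
w=-np.arctan(p[0]); ex=np.array([np.cos(w),np.sin(w)]);ey=np.array([-ex[1],ex[0]])
S=F[:,:2]@ey; 
for lo,hi in((.115,.122),(.137,.150),(.085,.100),(.06,.072)):
    k=m&(F[:,2]>lo)&(F[:,2]<hi); s=np.sort(S[k]); g=np.diff(s); i=np.where(g>.003)[0]
    print(lo,"range",s[0].round(4),s[-1].round(4),"gaps",[(s[j].round(4),s[j+1].round(4)) for j in i])
# top edge and base corners
T=Q[Q[:,2]>.160]; print("top",T[:,2].max(),(T[:,:2]@ey).min(),(T[:,:2]@ey).max(),(T[:,:2]@ex).min())
B=P[205:312,255:400].reshape(-1,3);B=B[(B[:,2]>.004)&(B[:,2]<.018)];b=B[:,:2]@np.c_[ex,ey]; print("base z",np.median(B[:,2]),b.min(0),b.max(0),"P0x:",np.percentile(b[:,0],1))
print("front y line at ex coords:", (np.array([np.dot(p,[0.0,.12,1]),0.0])@ex))
E
```

```text
plane x=0.0898*y+-0.0012*z+0.6274 4681 0.0004479599211174639 yaw -0.08959043124944223
0.115 range 0.0189 0.1038 gaps []
0.137 range 0.0186 0.1043 gaps [(np.float64(0.0275), np.float64(0.0355)), (np.float64(0.0872), np.float64(0.0954))]
0.085 range 0.0189 0.1042 gaps [(np.float64(0.0276), np.float64(0.0358)), (np.float64(0.0446), np.float64(0.0684)), (np.float64(0.0684), np.float64(0.0786)), (np.float64(0.0873), np.float64(0.0954))]
0.06 range 0.019 0.1045 gaps [(np.float64(0.0446), np.float64(0.0786))]
top 0.16713897598532884 0.018484853658269785 0.1043797453046932 0.6229048474495726
base z 0.008418417092393937 [ 0.59384253 -0.01197564] [0.72397196 0.15296868] P0x: 0.6047383852297209
front y line at ex coords: 0.6247566482204221
```

Converted, -0.2075 m / 0.75 = -0.2767, 0.14 m / 0.75 = 0.1867, 0.24 rad / 4 = 0.06.

Request:
{"api": "step_arm", "payload": {"plan": [{"translation": [0.132,-0.2767,0],"roll": 0.06,"grip": 0.06},{"translation": [0.132,-0.2767,0],"roll": 0.06,"grip": 0.06},{"translation": [0.132,-0.2767,0],"roll": 0.06,"grip": 0.06},{"translation": [0.132,-0.2767,0],"roll": 0.06,"grip": 0.06},{"translation": [0.132,-0.2767,0],"roll": 0.06,"grip": 0.06},{"translation": [0.132,-0.2767,0.0533],"roll": 0.06,"grip": 0.06},{"translation": [0.132,-0.2767,0.1067],"roll": 0.06,"grip": 0.06},{"translation": [0.132,-0.2767,0.16],"roll": 0.06,"grip": 0.06},{"translation": [0.132,-0.2767,0.1867],"roll": 0.06,"grip": 0.06},{"translation": [0.132,-0.2767,0.1867],"roll": 0.06,"grip": 0.06}]}}

```text
time: 3.95
eef_pos: [0.4983, -0.2028, 0.0845]
tcp_rot: [-3.141, -0.005, 2.899]
force: [-0.4, -0.8, 1.0]
gripper_width: 0.0604
finger_force: 0.0
```

```bash
cat >> h.py <<'E'
def go(x,y,z,yaw):
    s=bot.observe(); R=rot(s["tcp_rot"]); print("tool shift",(R.T@(np.array([x,y,z])-s["eef_pos"])).round(4),"roll",round(-((yaw-s["tcp_rot"][2]+np.pi)%(2*np.pi)-np.pi),4),"pos",np.round(s["eef_pos"],4),"yaw",round(float(s["tcp_rot"][2]),4),"F",np.round(s["force"],1),"w",round(float(s["gripper_width"]),4),"t",s["time"])
E
python3 -c "
from h import *
go(.4998,-.2040,.0065,2.8983)"
```

```text
tool shift [-0.0021 -0.0008  0.078 ] roll 0.0008 pos [ 0.4983 -0.2028  0.0845] yaw 2.8991 F [-0.4 -0.8  1. ] w 0.0604 t 3.95
```

Converted, 0.06 m / 0.75 = 0.08, 0.03 m / 0.75 = 0.04.

Request:
{"api": "step_arm", "payload": {"plan": [{"translation": [0,0,0.04],"roll": 0,"grip": 0.06},{"translation": [0,0,0.08],"roll": 0,"grip": 0.06},{"translation": [0,0,0.08],"roll": 0,"grip": 0.06},{"translation": [0,0,0.08],"roll": 0,"grip": 0.06}]}}

```text
time: 4.35
eef_pos: [0.5016, -0.2032, 0.0282]
tcp_rot: [-3.141, 0.001, 2.9]
force: [0.4, -0.0, 0.2]
gripper_width: 0.0601
finger_force: 0.0
```

```bash
python3 -c "
from h import *
go(.4998,-.2040,.0065,2.8983)"
```

```text
tool shift [ 0.0016 -0.0012  0.0217] roll 0.002 pos [ 0.5016 -0.2032  0.0282] yaw 2.9003 F [ 0.4 -0.   0.2] w 0.0601 t 4.35
```

Converted, 0.021 m / 0.75 = 0.028, 0.001 m / 0.75 = 0.0013, 0.002 rad / 4 = 0.0005.

Request:
{"api": "step_arm", "payload": {"plan": [{"translation": [0.0013,-0.0011,0.028],"roll": 0.0005,"grip": 0.06},{"translation": [0.0013,-0.0011,0.028],"roll": 0.0005,"grip": 0.06},{"translation": [0.0013,-0.0011,0.028],"roll": 0.0005,"grip": 0.06},{"translation": [0.0013,-0.0011,0.028],"roll": 0.0005,"grip": 0.005},{"translation": [0.0013,-0.0011,0.028],"roll": 0.0005,"grip": 0.005},{"translation": [0.0013,-0.0011,0.028],"roll": 0.0005,"grip": 0.005},{"translation": [0.0013,-0.0011,0.028],"roll": 0.0005,"grip": 0.005},{"translation": [0.0013,-0.0011,0.028],"roll": 0.0005,"grip": 0.005},{"translation": [0.0013,-0.0011,0.028],"roll": 0.0005,"grip": 0.005},{"translation": [0.0013,-0.0011,0.028],"roll": 0.0005,"grip": 0.005}]}}

```text
time: 5.35
eef_pos: [0.4996, -0.2037, 0.0055]
tcp_rot: [-3.141, -0.0, 2.897]
force: [-0.4, 1.2, 1.1]
gripper_width: 0.0114
finger_force: 30.0
```

```bash
python3 -c "
from h import *
go(.4998,-.2040,.0065,2.8983)"
```

```text
tool shift [-0.0003 -0.0003 -0.001 ] roll -0.0009 pos [ 0.4996 -0.2037  0.0055] yaw 2.8974 F [-0.4  1.2  1.1] w 0.0114 t 5.35
```

Converted, 0.2208 m / 0.75 = 0.2944, -0.108 m / 0.75 = -0.144, -0.1546 rad / 4 = -0.0387.

Request:
{"api": "step_arm", "payload": {"plan": [{"translation": [0,0,-0.04],"roll": 0,"grip": 0.005},{"translation": [0,0,-0.0933],"roll": 0,"grip": 0.005},{"translation": [0,0,-0.144],"roll": 0,"grip": 0.005},{"translation": [0.0013,0.04,-0.144],"roll": -0.0075,"grip": 0.005},{"translation": [0.004,0.0933,-0.144],"roll": -0.015,"grip": 0.005},{"translation": [0.0067,0.1467,-0.144],"roll": -0.0225,"grip": 0.005},{"translation": [0.008,0.2,-0.144],"roll": -0.03,"grip": 0.005},{"translation": [0.0093,0.2533,-0.144],"roll": -0.0375,"grip": 0.005},{"translation": [0.0107,0.2933,-0.144],"roll": -0.0387,"grip": 0.005},{"translation": [0.0107,0.2944,-0.144],"roll": -0.0387,"grip": 0.005}]}}

```text
time: 6.35
eef_pos: [0.5459, 0.0157, 0.1131]
tcp_rot: [3.141, -0.0, 3.055]
force: [0.4, 0.1, -3.4]
gripper_width: 0.0114
finger_force: 30.0
```

Request:
{"api": "step_arm", "payload": {"plan": [{"translation": [0,0,0],"roll": 0,"grip": 0.005},{"translation": [0,0,0],"roll": 0,"grip": 0.005},{"translation": [0,0,0],"roll": 0,"grip": 0.005},{"translation": [0,0,0],"roll": 0,"grip": 0.005}]}}

```text
time: 6.75
eef_pos: [0.5451, 0.0117, 0.1135]
tcp_rot: [-3.142, -0.0, 3.051]
force: [-0.2, -0.0, -2.4]
gripper_width: 0.0116
finger_force: 30.0
```

```bash
python3 - <<'E'
from h import *
go(.5451,.0126,.1135,3.052)
d=cam("wrist")
cv2.imwrite("pics/w4.png",d["frame"]); P=cloud(d); np.savez("w4.npz",P=P,R=d["R"],t=d["t"],K=d["K"])
E
```

```text
tool shift [0.0001 0.0009 0.    ] roll -0.0013 pos [0.5451 0.0117 0.1135] yaw 3.0507 F [-0.2 -0.  -2.4] w 0.0116 t 6.75
```

View pics/w4.png

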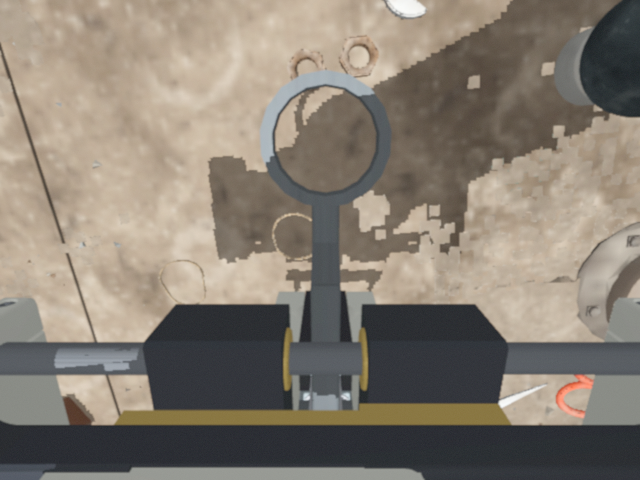

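Bracket held straight: ring at (325,138), rib on the gripper centreline. Check tilt in the grip by depth.

```bash
python3 - <<'E'
from h import *
f=np.load("w4.npz"); P=f["P"]
Q=P[60:300,255:400].reshape(-1,3);Q=Q[(Q[:,2]>.09)&(Q[:,2]<.13)]
A=np.c_[Q[:,:2]-Q[:,:2].mean(0),np.ones(len(Q))];p=np.linalg.lstsq(A,Q[:,2],rcond=None)[0]
print(len(Q),p,np.percentile(Q[:,2],[5,50,95]))
Rg=P[60:205,255:400].reshape(-1,3);Rg=Rg[(Rg[:,2]>.09)&(Rg[:,2]<.13)]
c,r=cv2.minEnclosingCircle((Rg[:,:2]*1000).astype(np.float32)); print("ring",c,r,np.median(Rg[:,2]))
c=np.array(c)/1000; w=-.0896; ex=np.array([np.cos(w),np.sin(w)]);ey=np.array([-ex[1],ex[0]])
t=np.array([.5451,.0117]); v=t-c; print("ring->tcp along",v@ex,"side",v@ey,"seat side .0614; tcp s",t@ey,"ring s",c@ey)
E
```

```text
7951 [ 0.05392136 -0.00487994  0.11802347] [0.11190491 0.11795459 0.12457509]
ring (468.644775390625, 18.983154296875) 27.004236221313477 0.11778294677139597
ring->tcp along 0.07680023030341018 side -0.0004127128847411963 seat side .0614; tcp s 0.060428702395924655 ring s 0.06084141528066585
```

Converted, -0.026 m / 0.75 = -0.0347, -0.022 m / 0.75 = -0.0293, -0.001 rad / 4 = -0.0003.

Request:
{"api": "step_arm", "payload": {"plan": [{"translation": [-0.0133,0.0011,0],"roll": -0.0003,"grip": 0.005},{"translation": [-0.0267,0.0011,0],"roll": -0.0003,"grip": 0.005},{"translation": [-0.0267,0.0011,0],"roll": -0.0003,"grip": 0.005},{"translation": [-0.0267,0.0011,0],"roll": -0.0003,"grip": 0.005},{"translation": [-0.0293,0.0011,0],"roll": -0.0003,"grip": 0.005},{"translation": [-0.032,0.0011,0],"roll": -0.0003,"grip": 0.005},{"translation": [-0.0347,0.0011,0],"roll": -0.0003,"grip": 0.005},{"translation": [-0.0347,0.0011,0],"roll": -0.0003,"grip": 0.005}]}}

```text
time: 7.6
eef_pos: [0.5716, 0.011, 0.1136]
tcp_rot: [3.142, 0.0, 3.053]
force: [-0.2, -0.1, -2.7]
gripper_width: 0.0119
finger_force: 30.0
```

```bash
python3 -c "
from h import *
go(.5800,.0095,.1135,3.052)"
```

```text
tool shift [-0.0085 -0.0008  0.0001] roll 0.001 pos [0.5716 0.011  0.1136] yaw 3.053 F [-0.2 -0.1 -2.7] w 0.0119 t 7.6
```

Request:
{"api": "step_arm", "payload": {"plan": [{"translation": [-0.0027,-0.0004,0],"roll": 0,"grip": 0.005},{"translation": [-0.0053,-0.0005,0],"roll": 0,"grip": 0.005},{"translation": [-0.008,-0.0005,0],"roll": 0,"grip": 0.005},{"translation": [-0.0093,-0.0005,0],"roll": 0,"grip": 0.005},{"translation": [-0.0093,-0.0005,0],"roll": 0,"grip": 0.005}]}}

```text
time: 8.1
eef_pos: [0.5784, 0.0099, 0.1135]
tcp_rot: [-3.142, -0.0, 3.053]
force: [0.1, -1.0, -2.6]
gripper_width: 0.0119
finger_force: 30.0
```

Converted, -0.002 m / 0.75 = -0.0027, -0.001 m / 0.75 = -0.0013.

Request:
{"api": "step_arm", "payload": {"plan": [{"translation": [-0.0013,0,0],"roll": 0,"grip": 0.005},{"translation": [-0.0027,0,0],"roll": 0,"grip": 0.005},{"translation": [-0.0027,0,0],"roll": 0,"grip": 0.005}]}}

```text
time: 8.4
eef_pos: [0.5798, 0.0098, 0.1134]
tcp_rot: [-3.141, -0.001, 3.053]
force: [-2.6, -0.8, -1.5]
gripper_width: 0.0121
finger_force: 30.0
```

```bash
python3 -c "
from h import *
go(.5800,.0095,.1135,3.052)"
```

```text
tool shift [-0.0003 -0.0002 -0.0001] roll 0.0009 pos [0.5798 0.0098 0.1134] yaw 3.0529 F [-2.6 -0.8 -1.5] w 0.0121 t 8.4
```

Converted, 0.01 m / 0.75 = 0.0133, 0.008 m / 0.75 = 0.0107.

Request:
{"api": "step_arm", "payload": {"plan": [{"translation": [-0.0007,0,0.0027],"roll": 0,"grip": 0.005},{"translation": [-0.0007,0,0.0053],"roll": 0,"grip": 0.005},{"translation": [-0.0007,0,0.008],"roll": 0,"grip": 0.005},{"translation": [-0.0007,0,0.0107],"roll": 0,"grip": 0.005},{"translation": [-0.0007,0,0.0133],"roll": 0,"grip": 0.005},{"translation": [-0.0007,0,0.0133],"roll": 0,"grip": 0.005}]}}

```text
time: 9.0
eef_pos: [0.5797, 0.0095, 0.1038]
tcp_rot: [-3.141, -0.001, 3.053]
force: [-6.3, 0.7, 4.1]
gripper_width: 0.0118
finger_force: 30.0
```

```bash
python3 -c "
from h import *
go(.5800,.0095,.0955,3.052)"
```

```text
tool shift [-0.0003  0.      0.0083] roll 0.001 pos [0.5797 0.0095 0.1038] yaw 3.053 F [-6.3  0.7  4.1] w 0.0118 t 9.0
```

Converted, 0.0085 m / 0.75 = 0.0113, 0.0075 m / 0.75 = 0.01.

Request:
{"api": "step_arm", "payload": {"plan": [{"translation": [0,0,0.0027],"roll": 0,"grip": 0.005},{"translation": [0,0,0.0053],"roll": 0,"grip": 0.005},{"translation": [0,0,0.008],"roll": 0,"grip": 0.005},{"translation": [0,0,0.01],"roll": 0,"grip": 0.005},{"translation": [0,0,0.0113],"roll": 0,"grip": 0.005},{"translation": [0,0,0.0113],"roll": 0,"grip": 0.005}]}}

```text
time: 9.6
eef_pos: [0.5797, 0.0095, 0.0954]
tcp_rot: [-3.141, -0.002, 3.053]
force: [-8.6, 0.9, 5.7]
gripper_width: 0.012
finger_force: 30.0
```

Converted, 0.001 m / 0.75 = 0.0013, 0.0005 m / 0.75 = 0.0007.

Request:
{"api": "step_arm", "payload": {"plan": [{"translation": [0,0,0.0007],"roll": 0,"grip": 0.005},{"translation": [0,0,0.0013],"roll": 0,"grip": 0.005},{"translation": [0,0,0.0013],"roll": 0,"grip": 0.005}]}}

```text
time: 9.9
eef_pos: [0.5797, 0.0095, 0.0951]
tcp_rot: [-3.141, -0.001, 3.053]
force: [-11.7, 1.9, 10.6]
gripper_width: 0.0117
finger_force: 30.0
```

```bash
python3 -c "
from h import *
go(.5800,.0095,.0955,3.052)"
```

```text
tool shift [-0.0003 -0.     -0.0004] roll 0.0012 pos [0.5797 0.0095 0.0951] yaw 3.0532 F [-11.7   1.9  10.6] w 0.0117 t 9.9
```

Request:
{"api": "step_arm", "payload": {"plan": [{"translation": [0.0007,0,0.0013],"roll": 0,"grip": 0.005},{"translation": [0.0007,0,0.0027],"roll": 0,"grip": 0.005},{"translation": [0.0007,0,0.004],"roll": 0,"grip": 0.005},{"translation": [0.0007,0,0.004],"roll": 0,"grip": 0.005}]}}

```text
time: 10.3
eef_pos: [0.5794, 0.0096, 0.0922]
tcp_rot: [-3.141, -0.001, 3.053]
force: [-10.5, 0.8, 11.4]
gripper_width: 0.0117
finger_force: 30.0
```

Converted, -0.006 m / 0.75 = -0.008, -0.005 m / 0.75 = -0.0067.

Request:
{"api": "step_arm", "payload": {"plan": [{"translation": [0,0,-0.004],"roll": 0,"grip": 0.005},{"translation": [0,0,-0.0067],"roll": 0,"grip": 0.005},{"translation": [0,0,-0.008],"roll": 0,"grip": 0.005},{"translation": [0,0,-0.008],"roll": 0,"grip": 0.005}]}}

```text
time: 10.7
eef_pos: [0.58, 0.0096, 0.0962]
tcp_rot: [-3.141, -0.001, 3.053]
force: [0.9, -0.6, -11.5]
gripper_width: 0.0121
finger_force: 30.0
```

```bash
cat > ring.py <<'E'
from h import *
go(.5800,.0095,.0955,3.052)
P=cloud(cam("wrist")); Q=P[:230,240:420].reshape(-1,3);Q=Q[(Q[:,2]>.08)&(Q[:,2]<.135)]
c=Q[:,:2].mean(0); k=np.hypot(*(Q[:,:2]-[.502,.0165]).T)<.032; print(k.sum(),"ring z",np.percentile(Q[k][:,2],[10,50,90]).round(4)); 
A=np.c_[Q[k][:,:2]-Q[k][:,:2].mean(0),np.ones(k.sum())];print(np.linalg.lstsq(A,Q[k][:,2],rcond=None)[0].round(4),cv2.minEnclosingCircle((Q[k][:,:2]*1000).astype(np.float32)))
E
python3 ring.py
```

```text
tool shift [-0.0001 -0.0001  0.0007] roll 0.0007 pos [0.58   0.0096 0.0962] yaw 3.0527 F [  0.9  -0.6 -11.5] w 0.0121 t 10.7
6052 ring z [0.0956 0.0996 0.1006]
[ 0.0106 -0.0007  0.0989] ((504.94769287109375, 16.1812801361084), 29.04680061340332)
```

Converted, -0.003 m / 0.75 = -0.004, -0.002 m / 0.75 = -0.0027.

Request:
{"api": "step_arm", "payload": {"plan": [{"translation": [0,0,-0.0027],"roll": 0,"grip": 0.005},{"translation": [0,0,-0.004],"roll": 0,"grip": 0.005},{"translation": [0,0,-0.004],"roll": 0,"grip": 0.005}]}}

```text
time: 11.05
eef_pos: [0.5792, 0.0097, 0.0991]
tcp_rot: [-3.141, -0.002, 3.052]
force: [-0.4, -1.0, -19.8]
gripper_width: 0.012
finger_force: 30.0
```

```bash
python3 ring.py
```

```text
tool shift [-0.0008 -0.0001  0.0036] roll 0.0005 pos [0.5792 0.0097 0.0991] yaw 3.0525 F [ -0.4  -1.  -19.8] w 0.012 t 11.05
6429 ring z [0.1022 0.1061 0.1076]
[-0.0477  0.0059  0.1055] ((504.4666442871094, 16.673748016357422), 29.60004234313965)
```

Converted, 0.007 m / 0.75 = 0.0093, 0.005 m / 0.75 = 0.0067.

Request:
{"api": "step_arm", "payload": {"plan": [{"translation": [0,0,0.004],"roll": 0,"grip": 0.005},{"translation": [0,0,0.0067],"roll": 0,"grip": 0.005},{"translation": [0,0,0.0093],"roll": 0,"grip": 0.005},{"translation": [0,0,0.0093],"roll": 0,"grip": 0.005}]}}

```text
time: 11.5
eef_pos: [0.5806, 0.0097, 0.0955]
tcp_rot: [-3.141, 0.002, 3.054]
force: [-9.1, -0.9, 3.3]
gripper_width: 0.0119
finger_force: 30.0
```

```bash
python3 ring.py
```

```text
tool shift [ 0.0006 -0.0003  0.    ] roll 0.002 pos [0.5806 0.0097 0.0955] yaw 3.054 F [-9.1 -0.9  3.3] w 0.0119 t 11.5
6085 ring z [0.0951 0.0991 0.1001]
[0.0035 0.001  0.0984] ((505.11279296875, 16.317935943603516), 28.912418365478516)
```

Converted, -0.135 m / 0.75 = -0.18, 0.001 m / 0.75 = 0.0013.

Request:
{"api": "step_arm", "payload": {"plan": [{"translation": [0.0013,0,0],"roll": 0,"grip": 0.03},{"translation": [0.0013,0,0],"roll": 0,"grip": 0.06},{"translation": [0.0013,0,0],"roll": 0,"grip": 0.06},{"translation": [0.0013,0,-0.04],"roll": 0,"grip": 0.06},{"translation": [0.0013,0,-0.0933],"roll": 0,"grip": 0.06},{"translation": [0.0013,0,-0.1467],"roll": 0,"grip": 0.08},{"translation": [0.0013,0,-0.18],"roll": 0,"grip": 0.08},{"translation": [0,0,-0.18],"roll": 0,"grip": 0.08},{"translation": [0,0,-0.18],"roll": 0,"grip": 0.08}]}}

```text
time: 12.45
eef_pos: [0.5809, 0.01, 0.229]
tcp_rot: [3.141, 0.002, 3.053]
force: [-0.7, 0.2, -0.9]
gripper_width: 0.0768
finger_force: 0.0
```

```bash
python3 - <<'E'
from h import *
go(.58,.0095,.23,3.052)
d=cam("wrist"); P=cloud(d); np.savez("w5.npz",P=P,R=d["R"],t=d["t"],K=d["K"]); cv2.imwrite("w5.png",d["frame"])
s=cam("scene"); cv2.imwrite("s5.png",s["frame"])
a=cv2.resize(d["frame"][90:340,230:430],None,fx=2.3,fy=2.3,interpolation=3); b=cv2.resize(s["frame"][190:290,215:285],None,fx=4,fy=4,interpolation=3)
h=575; c=np.zeros((h,a.shape[1]+b.shape[1],3),np.uint8); c[:a.shape[0],:a.shape[1]]=a[:h]; c[:b.shape[0],a.shape[1]:]=b; cv2.imwrite("pics/w5.png",c)
w=-.0896; ex=np.array([np.cos(w),np.sin(w)]);ey=np.array([-ex[1],ex[0]])
Q=P[:345].reshape(-1,3); q=np.c_[Q[:,:2]@ex-.6248,Q[:,:2]@ey-.0614,Q[:,2]-.09]
def rep(n,m): print(n,m.sum(),np.median(q[m],0).round(4),np.percentile(q[m][:,2],[5,95]).round(4),np.percentile(q[m][:,0],[5,95]).round(4))
rep("ring",(abs(q[:,0]+.125)<.03)&(abs(q[:,1])<.03)&(q[:,2]>-.02))
rep("ribtop",(q[:,0]>-.06)&(q[:,0]<-.012)&(abs(q[:,1])<.005)&(q[:,2]>.0))
rep("platetop",(q[:,0]>-.005)&(q[:,0]<0.002)&(abs(q[:,1])<.036)&(q[:,2]>.045)&(q[:,2]<.058))
for s in(-1,1): 
  m=(s*q[:,1]>.008)&(s*q[:,1]<.013)&(q[:,2]>-.002)&(q[:,2]<.03)&(q[:,0]>-.02)&(q[:,0]<.02); rep("window col",m)
  for z in range(0,28,2):
    k=m&(q[:,2]>z/1000)&(q[:,2]<=(z+2)/1000); print(z,k.sum(),np.median(q[k][:,0]).round(4) if k.any() else '',end='; ')
  print()
E
```

```text
tool shift [ 0.0009 -0.0006 -0.001 ] roll 0.0011 pos [0.5809 0.01   0.229 ] yaw 3.0531 F [-0.7  0.2 -0.9] w 0.0768 t 12.45
ring 1557 [-0.1268  0.0008  0.0021] [-0.0032  0.0044] [-0.1493 -0.099 ]
ribtop 779 [-0.0365  0.      0.0319] [0.0301 0.0334] [-0.0578 -0.0143]
platetop 836 [-0.0001  0.      0.0516] [0.0461 0.0571] [-0.0047  0.0006]
window col 69 [-0.0052 -0.0104  0.0102] [0.0013 0.0291] [-0.0067 -0.0029]
0 4 -0.005; 2 7 -0.005; 4 8 -0.0046; 6 7 -0.0038; 8 7 -0.0033; 10 5 -0.0027; 12 0 ; 14 0 ; 16 0 ; 18 1 -0.0059; 20 6 -0.0062; 22 5 -0.0064; 24 6 -0.0065; 26 7 -0.0067; 
window col 74 [-0.0055  0.0105  0.011 ] [0.0022 0.0295] [-0.0077 -0.0029]
0 1 -0.005; 2 4 -0.0052; 4 10 -0.0046; 6 6 -0.0039; 8 7 -0.0032; 10 8 -0.0032; 12 0 ; 14 2 -0.0071; 16 0 ; 18 1 -0.0077; 20 7 -0.0062; 22 4 -0.0064; 24 7 -0.0065; 26 5 -0.0065;
```

View pics/w5.png

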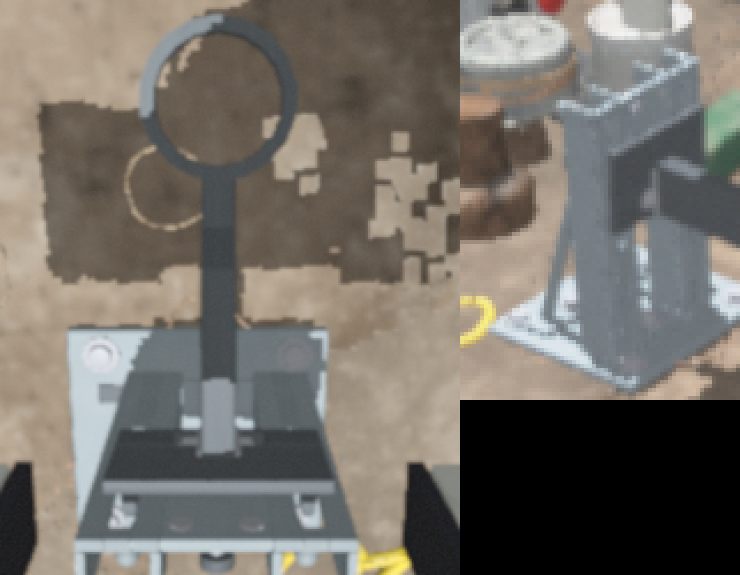

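Left: plate sits flat behind its top edge (row ~488), claws in the slots; depth in the window shows the catch's sloped face at −3 to −4 mm above the lip, i.e. snapped out. The bracket sags slightly in its slack. Now the stone.

Converted, 0.177 m / 0.75 = 0.236, 0.158 m / 0.75 = 0.2107.

Request:
{"api": "step_arm", "payload": {"plan": [{"translation": [0.2107,0.236,0],"roll": 0,"grip": 0.0876},{"translation": [0.2107,0.236,0],"roll": 0,"grip": 0.0876},{"translation": [0.2107,0.236,0],"roll": 0,"grip": 0.0876},{"translation": [0.2107,0.236,0],"roll": 0,"grip": 0.0876},{"translation": [0.2107,0.236,0],"roll": 0,"grip": 0.0876},{"translation": [0.2107,0.236,0],"roll": 0,"grip": 0.0876},{"translation": [0.2107,0.236,0],"roll": 0,"grip": 0.0876},{"translation": [0.2107,0.236,0],"roll": 0,"grip": 0.0876},{"translation": [0.2107,0.236,0],"roll": 0,"grip": 0.0876}]}}

```text
time: 13.45
eef_pos: [0.4389, 0.1992, 0.2276]
tcp_rot: [-3.141, -0.001, 3.052]
force: [0.8, -0.1, 0.1]
gripper_width: 0.0874
finger_force: 0.0
```

```bash
python3 - <<'E'
from h import *
d=cam("wrist"); P=cloud(d); cv2.imwrite("w6.png",d["frame"])
Q=P[:345].reshape(-1,3); k=(Q[:,2]>.035)&(Q[:,2]<.1)&(np.hypot(Q[:,0]-.44,Q[:,1]-.2)<.045); Q=Q[k]
for _ in range(4):
    A=np.c_[2*Q,np.ones(len(Q))]; c=np.linalg.lstsq(A,(Q**2).sum(1),rcond=None)[0]; r=np.sqrt(c[3]+c[:3]@c[:3])
    e=np.linalg.norm(Q-c[:3],axis=1)-r; Q=Q[abs(e)<max(.0015,2*e.std())]
print("stone",len(Q),c[:3].round(4),r.round(4),"top z",Q[:,2].max())
go(c[0],c[1],c[2]-.0188,3.052)
f=np.load("w5.npz");P=f["P"]; w=-.0896; ex=np.array([np.cos(w),np.sin(w)]);ey=np.array([-ex[1],ex[0]])
Q=P[:345].reshape(-1,3); q=np.c_[Q[:,:2]@ex-.6248,Q[:,:2]@ey-.0614,Q[:,2]-.09]; m=(abs(q[:,0]+.1285)<.027)&(abs(q[:,1])<.032)&(q[:,2]>-.006)&(q[:,2]<.01)
q=q[m]; print(q.shape,"ring",cv2.minEnclosingCircle((q[:,:2]*1000).astype(np.float32)), q.min(0),q.max(0))
A=np.c_[q[:,0]+.125,np.ones(len(q))];print("z fit",np.linalg.lstsq(A,q[:,2],rcond=None)[0])
E
```

```text
stone 3917 [0.4405 0.2014 0.0514] 0.0333 top z 0.08613757018048773
tool shift [-0.0014  0.0025  0.1951] roll -0.0007 pos [0.439  0.1992 0.2277] yaw 3.0513 F [ 0.4 -0.3  0.4] w 0.0879 t 13.5
(1372, 3) ring ((-125.29974365234375, 0.763348400592804), 26.937992095947266) [-0.15213571 -0.02567218 -0.00584558] [-0.10183831  0.02733759  0.0057989 ]
z fit [0.06343157 0.00193965]
```

Converted, 0.12 m / 0.75 = 0.16, 0.1 m / 0.75 = 0.1333.

Request:
{"api": "step_arm", "payload": {"plan": [{"translation": [-0.0019,0.0027,0.0533],"roll": 0,"grip": 0.0876},{"translation": [-0.0019,0.0027,0.1067],"roll": 0,"grip": 0.0876},{"translation": [-0.0019,0.0027,0.1333],"roll": 0,"grip": 0.0876},{"translation": [-0.0019,0.0027,0.16],"roll": 0,"grip": 0.0876},{"translation": [-0.0019,0.0027,0.16],"roll": 0,"grip": 0.0876},{"translation": [-0.0019,0.0027,0.16],"roll": 0,"grip": 0.0876}]}}

```text
time: 14.1
eef_pos: [0.4406, 0.2014, 0.1083]
tcp_rot: [-3.141, -0.0, 3.052]
force: [-0.1, 0.0, -0.0]
gripper_width: 0.0878
finger_force: 0.0
```

```bash
python3 -c "
from h import *
go(.4405,.2014,.0326,3.052)"
```

```text
tool shift [0.0001 0.     0.0757] roll 0.0001 pos [0.4406 0.2014 0.1083] yaw 3.0521 F [-0.1  0.  -0. ] w 0.0878 t 14.1
```

Converted, 0.0755 m / 0.75 = 0.1007, 0.07 m / 0.75 = 0.0933.

Request:
{"api": "step_arm", "payload": {"plan": [{"translation": [0,0,0.04],"roll": 0,"grip": 0.0876},{"translation": [0,0,0.0733],"roll": 0,"grip": 0.0876},{"translation": [0,0,0.0933],"roll": 0,"grip": 0.0876},{"translation": [0,0,0.1007],"roll": 0,"grip": 0.0876},{"translation": [0,0,0.1007],"roll": 0,"grip": 0.0876},{"translation": [0,0,0.1007],"roll": 0,"grip": 0.055},{"translation": [0,0,0.1007],"roll": 0,"grip": 0.055},{"translation": [0,0,0.1007],"roll": 0,"grip": 0.055},{"translation": [0,0,0.1007],"roll": 0,"grip": 0.055},{"translation": [0,0,0.1007],"roll": 0,"grip": 0.055}]}}

```text
time: 15.1
eef_pos: [0.4401, 0.2015, 0.0332]
tcp_rot: [-3.141, 0.0, 3.053]
force: [-0.2, -3.4, 5.8]
gripper_width: 0.0651
finger_force: 30.0
```

Converted, -0.14 m / 0.75 = -0.1867, -0.13 m / 0.75 = -0.1733.

Request:
{"api": "step_arm", "payload": {"plan": [{"translation": [0,0,-0.0133],"roll": 0,"grip": 0.055},{"translation": [0,0,-0.04],"roll": 0,"grip": 0.055},{"translation": [0,0,-0.08],"roll": 0,"grip": 0.055},{"translation": [0,0,-0.1333],"roll": 0,"grip": 0.055},{"translation": [0,0,-0.1733],"roll": 0,"grip": 0.055},{"translation": [0,0,-0.1867],"roll": 0,"grip": 0.055},{"translation": [0,0,-0.1867],"roll": 0,"grip": 0.055},{"translation": [0,0,-0.1867],"roll": 0,"grip": 0.055}]}}

```text
time: 15.9
eef_pos: [0.4391, 0.2014, 0.1712]
tcp_rot: [-3.141, -0.002, 3.053]
force: [0.2, -0.4, -4.9]
gripper_width: 0.0646
finger_force: 30.0
```

```bash
python3 - <<'E'
from h import *
d=cam("wrist"); P=cloud(d); s=bot.observe()["eef_pos"]
Q=P.reshape(-1,3); Q=Q[(np.linalg.norm(Q-(s+[0,0,.0188]),axis=1)<.04)]
R=np.array(d["frame"]); 
A=np.c_[2*Q,np.ones(len(Q))]
for _ in range(5):
    A=np.c_[2*Q,np.ones(len(Q))]; c=np.linalg.lstsq(A,(Q**2).sum(1),rcond=None)[0]; r=np.sqrt(c[3]+c[:3]@c[:3]); e=np.linalg.norm(Q-c[:3],axis=1)-r; Q=Q[abs(e)<max(.0015,1.5*e.std())]
print("stone in hand rel TCP",(c[:3]-s).round(4),r.round(4),len(Q))
go(.5013,.0172,.1169-.0188+.03,3.052)
E
```

```text
stone in hand rel TCP [0.0004 0.0003 0.0179] 0.0335 14938
tool shift [-0.0785 -0.1777  0.0429] roll 0.0005 pos [0.4391 0.2012 0.1709] yaw 3.0525 F [-0.5  0.1 -5. ] w 0.0648 t 15.95
```

Converted, -0.1777 m / 0.75 = -0.2369, -0.0785 m / 0.75 = -0.1047.

Request:
{"api": "step_arm", "payload": {"plan": [{"translation": [-0.0213,-0.0467,0],"roll": 0,"grip": 0.055},{"translation": [-0.0427,-0.0933,0],"roll": 0,"grip": 0.055},{"translation": [-0.064,-0.14,0],"roll": 0,"grip": 0.055},{"translation": [-0.084,-0.1867,0],"roll": 0,"grip": 0.055},{"translation": [-0.0987,-0.224,0],"roll": 0,"grip": 0.055},{"translation": [-0.1047,-0.2369,0],"roll": 0,"grip": 0.055},{"translation": [-0.1047,-0.2369,0.0267],"roll": 0,"grip": 0.055},{"translation": [-0.1047,-0.2369,0.0533],"roll": 0,"grip": 0.055},{"translation": [-0.1047,-0.2369,0.0533],"roll": 0,"grip": 0.055},{"translation": [-0.1047,-0.2369,0.0533],"roll": 0,"grip": 0.055}]}}

```text
time: 16.95
eef_pos: [0.5021, 0.018, 0.1318]
tcp_rot: [-3.14, -0.002, 3.053]
force: [0.3, 0.3, -4.0]
gripper_width: 0.065
finger_force: 30.0
```

```bash
python3 -c "
from h import *
go(.5010,.0169,.1169-.0179,3.052)"
```

```text
tool shift [ 0.0009 -0.0011  0.0329] roll 0.0014 pos [0.5021 0.018  0.1318] yaw 3.0534 F [ 0.3  0.3 -4. ] w 0.065 t 16.95
```

Converted, 0.03 m / 0.75 = 0.04, 0.018 m / 0.75 = 0.024.

Request:
{"api": "step_arm", "payload": {"plan": [{"translation": [0.0007,-0.0013,0.0133],"roll": 0,"grip": 0.055},{"translation": [0.0007,-0.0013,0.024],"roll": 0,"grip": 0.055},{"translation": [0.0007,-0.0013,0.032],"roll": 0,"grip": 0.055},{"translation": [0.0007,-0.0013,0.0373],"roll": 0,"grip": 0.055},{"translation": [0.0007,-0.0013,0.04],"roll": 0,"grip": 0.055},{"translation": [0.0007,-0.0013,0.04],"roll": 0,"grip": 0.055}]}}

```text
time: 17.55
eef_pos: [0.5019, 0.017, 0.1024]
tcp_rot: [-3.141, -0.0, 3.053]
force: [0.4, 0.1, -4.6]
gripper_width: 0.0649
finger_force: 30.0
```

```bash
python3 -c "
from h import *
go(.5010,.0169,.1169-.0179,3.052)"
```

```text
tool shift [ 0.0009 -0.0002  0.0034] roll 0.0011 pos [0.5019 0.017  0.1024] yaw 3.0531 F [ 0.4  0.1 -4.6] w 0.0649 t 17.55
```

Lower in small steps to feel contact.

Converted, 0.003 m / 0.75 = 0.004, 0.002 m / 0.75 = 0.0027.

Request:
{"api": "step_arm", "payload": {"plan": [{"translation": [0.0011,0,0.0013],"roll": 0,"grip": 0.055},{"translation": [0.0011,0,0.0027],"roll": 0,"grip": 0.055},{"translation": [0.0011,0,0.004],"roll": 0,"grip": 0.055},{"translation": [0.0011,0,0.004],"roll": 0,"grip": 0.055},{"translation": [0.0011,0,0.004],"roll": 0,"grip": 0.055}]}}

```text
time: 18.05
eef_pos: [0.5012, 0.0171, 0.0996]
tcp_rot: [-3.142, 0.0, 3.053]
force: [0.0, -0.8, -4.3]
gripper_width: 0.0649
finger_force: 30.0
```

Converted, 0.001 m / 0.75 = 0.0013, 0.0005 m / 0.75 = 0.0007.

Request:
{"api": "step_arm", "payload": {"plan": [{"translation": [0,0,0.0007],"roll": 0,"grip": 0.055},{"translation": [0,0,0.0013],"roll": 0,"grip": 0.055},{"translation": [0,0,0.0013],"roll": 0,"grip": 0.055}]}}

```text
time: 18.35
eef_pos: [0.5013, 0.0171, 0.0986]
tcp_rot: [-3.142, 0.0, 3.053]
force: [-0.2, -0.1, -3.2]
gripper_width: 0.0647
finger_force: 30.0
```

Request:
{"api": "step_arm", "payload": {"plan": [{"translation": [0,0,0.0007],"roll": 0,"grip": 0.055},{"translation": [0,0,0.0013],"roll": 0,"grip": 0.055},{"translation": [0,0,0.0013],"roll": 0,"grip": 0.055}]}}

```text
time: 18.65
eef_pos: [0.5013, 0.0172, 0.0977]
tcp_rot: [3.142, 0.0, 3.053]
force: [-1.0, -0.5, -0.8]
gripper_width: 0.065
finger_force: 30.0
```

Converted, 0.0005 m / 0.75 = 0.0007, 0.0003 m / 0.75 = 0.0004.

Request:
{"api": "step_arm", "payload": {"plan": [{"translation": [0,0,0.0004],"roll": 0,"grip": 0.055},{"translation": [0,0,0.0007],"roll": 0,"grip": 0.055},{"translation": [0,0,0.0007],"roll": 0,"grip": 0.055}]}}

```text
time: 18.95
eef_pos: [0.5013, 0.0171, 0.0972]
tcp_rot: [3.142, 0.0, 3.053]
force: [-1.6, -0.8, 0.0]
gripper_width: 0.0651
finger_force: 30.0
```

Request:
{"api": "step_arm", "payload": {"plan": [{"translation": [0,0,0],"roll": 0,"grip": 0.067},{"translation": [0,0,0],"roll": 0,"grip": 0.07},{"translation": [0,0,0],"roll": 0,"grip": 0.075},{"translation": [0,0,0],"roll": 0,"grip": 0.082},{"translation": [0,0,0],"roll": 0,"grip": 0.0876},{"translation": [0,0,0],"roll": 0,"grip": 0.0876},{"translation": [0,0,0],"roll": 0,"grip": 0.0876}]}}

```text
time: 19.65
eef_pos: [0.5012, 0.0172, 0.0971]
tcp_rot: [-3.142, 0.0, 3.053]
force: [-0.7, 0.0, -0.2]
gripper_width: 0.0876
finger_force: 0.0
```

Converted, -0.17 m / 0.75 = -0.2267, -0.14 m / 0.75 = -0.1867.

Request:
{"api": "step_arm", "payload": {"plan": [{"translation": [0,0,-0.0133],"roll": 0,"grip": 0.0876},{"translation": [0,0,-0.04],"roll": 0,"grip": 0.0876},{"translation": [0,0,-0.08],"roll": 0,"grip": 0.0876},{"translation": [0,0,-0.1333],"roll": 0,"grip": 0.0876},{"translation": [0,0,-0.1867],"roll": 0,"grip": 0.0876},{"translation": [0,0,-0.2267],"roll": 0,"grip": 0.0876},{"translation": [0,0,-0.2267],"roll": 0,"grip": 0.0876},{"translation": [0,0,-0.2267],"roll": 0,"grip": 0.0876}]}}

```text
time: 20.45
eef_pos: [0.5013, 0.0173, 0.2682]
tcp_rot: [3.14, 0.002, 3.053]
force: [-0.4, 0.5, -1.1]
gripper_width: 0.0877
finger_force: 0.0
```

```bash
python3 - <<'E'
from h import *
go(.5,.017,.26,3.052)
d=cam("scene"); cv2.imwrite("pics/s7.png",cv2.resize(d["frame"][180:340,210:410],None,fx=3.5,fy=3.5,interpolation=3))
P=cloud(cam("top")); 
for n,Pc in(("scene",cloud(d)),("top",P)):
    Q=Pc.reshape(-1,3); Q=Q[(np.linalg.norm(Q-[.5013,.0172,.117],axis=1)<.042)&(Q[:,2]>.1)]
    if len(Q)>50:
        A=np.c_[2*Q,np.ones(len(Q))]; c=np.linalg.lstsq(A,(Q**2).sum(1),rcond=None)[0]; print(n,len(Q),c[:3].round(4),np.sqrt(c[3]+c[:3]@c[:3]))
E
```

```text
tool shift [ 0.0013 -0.0004  0.0082] roll 0.0009 pos [0.5013 0.0173 0.2682] yaw 3.0529 F [-0.4  0.5 -1.1] w 0.0877 t 20.45
scene 743 [0.5007 0.0179 0.1164] 0.031857652459311984
top 711 [0.4982 0.016  0.116 ] 0.032184403564352364
```

View pics/s7.png

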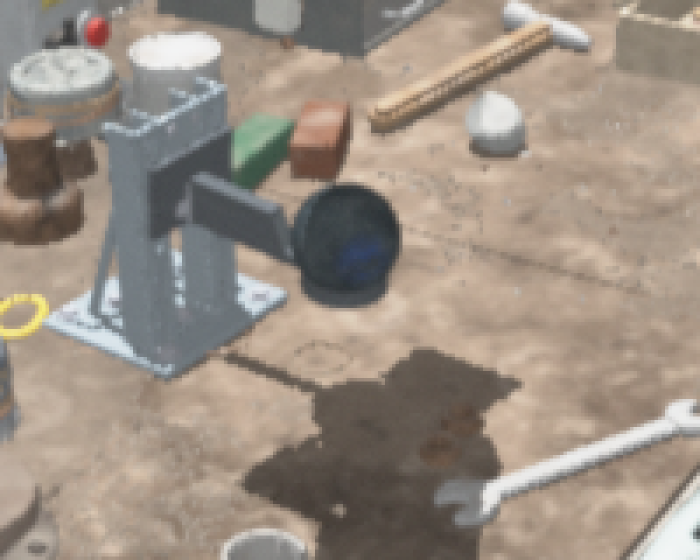

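The stone sits in the ring at (347,240) of the crop. The bracket hangs on the stand and the pipe ring at the bottom is empty.

```bash
python3 -c "
from rig import bot
print(bot.hand_in())"
```

```text
the job is handed in; nothing more can be done
None
```

The bracket is hooked in the stand's top slots and pressed fully home with the catch snapped out over its lip, the stone rests in its ring (which hangs about 8 mm low in the slots' slack), and the job is handed in.

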